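Check valve plugs in their taper seats

ROBOT

A 6-joint arm with a two-finger parallel gripper is mounted at the origin on a cart in front of the work surface, level with it; the furniture and walls round the work are solid. World frame = base frame: x ahead of the robot, y to its left, z up, the work surface at z = 0. Lengths are in m, angles in rad, forces in N, time in s.
With the tool pointing down it reaches from about 0.3 to 0.775 m from the base axis. Payload 14.6 kg.
Tool frame: the origin (TCP) lies at the very end of the fingers, on their centre line; the grasp point (between the pads) lies 19 mm behind it; y points along the fingers, z is the direction in which the jaws open and shut, and the axes are right-handed (so a half turn about y gives the same grasp; the last joint's range is limited). The gripper opens to 94 mm and grips with 3 to 60 N. Pads are 16 mm wide; open, the fingers measure 119 mm over their backs; the gripper's body (75 mm by 177 mm) begins 78 mm behind the grasp point.
Start: joints at [-1.272, 0.3, 1.521, -0, 1.321, -0.067], TCP at [0.197, -0.514, 0.205] pointing down, gripper open.
Joint ranges: [-3.03, 3.03], [-0.79, 2.21], [0.23, 2.52], [-1.04, 4.18], [0, 3.07], [-2.55, 2.55]. Speed limits (rad/s): [2.22, 2.22, 2.57, 3.14, 3.14, 3.14].

INTERFACE

Orientations are given as [roll, pitch, yaw] about the fixed x, y, z axes, in that order (R = Rz(yaw) Ry(pitch) Rx(roll)).
In Python, from station import get_obs, camera, hand_in, masks_of gives the robot as it stands.
- The arm moves only by the shell command python3 -m jog 'ROWS' [FORCE]. ROWS is text: rows parted by semicolons, each of 7 numbers parted by spaces: the shift along the world's x, y, z in mm, then the turn, a rotation vector about the world's x, y, z in degrees, then the closure, from 0 (fully open) to 1 (shut). A call has 1 to 10 rows; each row is the pose to reach, as a shift and turn from the pose measured when the call began; what a row does not reach only later rows make up. A row lasts 1/12 s, in which the tool goes at most 41.7 mm and 7.16 degrees, less where a joint would pass 70% of its speed; a pose out of reach is approached as far as the arm can. A call with a gripper value outside its range is refused whole. The fingers move at their own pace and stop on an object; FORCE is the grip in N (left out, the last holds). Time passes only in rows, so rows that repeat a pose let the fingers close. It gives the time, the measured TCP pose, the force and the opening at its end, in the units of the state.
- get_obs(): the state, without advancing time (a new reading comes with each control period).
- camera(name): name is "side" or "top"; returns a dict with "img" (400x640x3 uint8, red, green, blue), "range_z" (400x640 float32, m along the optical axis (not along the pixel's ray), 0 where there is no reading), "fx", "fy", "cx", "cy" (pixels), "rvec" (rotation vector, rad) and "tvec" (3), from world to camera coordinates, as OpenCV has them. Camera axes: x right, y down, z forward; pixel columns grow to the right and rows downward; lengths in m; the calibration is good to about 2 mm. A picture is of the moment at which its call begins.
- hand_in(): hands the job in, once; it reports no verdict.
Trained networks look in the newest picture that a camera, given by its name, has taken for a name from the list of things; names that differ only in an ending like _2 or _b are one class to them, and where a whole thing is asked for, a point or a joint stands for the part that bears it (a point fixed in the world has none). Each returns a list of dicts, best first, with "conf" (0 to 1); they miss things now and then, are a little off and sometimes report something else, mostly with a low value. They report only what shows in the picture. A call takes as long as a camera call.
- masks_of(thing, camera): "mask" (400x640 bool, what is visible of it) and "extent" ([left, top, right, bottom] in pixels, round what is visible of it).
The state is a dict: "time_s": time; "qpos": joint angles; "joint_vel": joint speeds; "tau": joint torques, N m; "ee_pos": TCP position; "eef_rot": TCP orientation; "force": force on the tool from outside, world axes, zero at the start; "moment": the same for the moment, N m; "grip_width": finger opening in m.
Only numpy, scipy, OpenCV 4.12 (cv2) and the standard library are available. Lean on these libraries where they do the work, as an engineer would, in place of code of your own. Each camera call takes 0.05 s, during which the arm holds its last target.

TASK

Clear the sample tubes off the taper seats and lay them in the green tray. Then take the valve plugs that are there one at a time, the largest first and the smallest last: seat each upright and fully home in the seat of its own size and colour, then lift it just a little and rock it over by about ten degrees while it is still inside the cup, to see that it comes free, and let it settle fully home again before you go on to the next. If a plug gets knocked aside, put it back; leave the two vials alone.

Things in the scene. Friction and masses are not known exactly. Their poses are not given: they have to be found in the camera images.
- knob_large (a point): centre of the large valve plug's round red knob (22 mm wide, 24 high), on the axis 48 mm above the foot; z up the axis. Below: steel cone, half-angle 20 deg, foot 42 mm, top 58 mm wide, 22 mm long, then a 4 mm lip of 58 mm; knob starts 35 mm up. 0.15 kg; starts upright on the table. Fully home in its seat, this point is 26 mm above the mouth. May be absent (None).
- seat_large (a point): centre of the mouth, on top of the large seat: a round aluminium block 84 mm in diameter and 40 mm high with a red band, fixed to the table, with a conical cup in its top, 58 mm across the mouth, half-angle 20 degrees, 25 mm deep (the plug's foot stays 3 mm off the floor). z points up.
- knob_medium (a point): centre of the medium valve plug's round yellow knob (22 mm wide, 24 high), on the axis 48 mm above the foot; z up the axis. Below: steel cone, half-angle 20 deg, foot 34 mm, top 50 mm wide, 22 mm long, then a 4 mm lip of 50 mm; knob starts 35 mm up. 0.15 kg; starts upright on the table. Fully home in its seat, this point is 26 mm above the mouth. May be absent (None).
- seat_medium (a point): centre of the mouth, on top of the medium seat: a round aluminium block 84 mm in diameter and 40 mm high with a yellow band, fixed to the table, with a conical cup in its top, 50 mm across the mouth, half-angle 20 degrees, 25 mm deep (the plug's foot stays 3 mm off the floor). z points up.
- knob_small (a point): centre of the small valve plug's round blue knob (22 mm wide, 24 high), on the axis 48 mm above the foot; z up the axis. Below: steel cone, half-angle 20 deg, foot 26 mm, top 42 mm wide, 22 mm long, then a 4 mm lip of 42 mm; knob starts 35 mm up. 0.15 kg; starts upright on the table. Fully home in its seat, this point is 26 mm above the mouth. May be absent (None).
- seat_small (a point): centre of the mouth, on top of the small seat: a round aluminium block 84 mm in diameter and 40 mm high with a blue band, fixed to the table, with a conical cup in its top, 42 mm across the mouth, half-angle 20 degrees, 25 mm deep (the plug's foot stays 3 mm off the floor). z points up.
- tube_1_mid (a point): centre of a screw-cap sample tube with a blue cap, about 102 mm long and 21 mm thick, 14 g, lying across the mouth of one of the seats; its y axis runs along its length. Grasp across the body.
- tube_2_mid (a point): centre of a screw-cap sample tube with a white cap, about 102 mm long and 21 mm thick, 14 g, lying across the mouth of one of the seats; its y axis runs along its length. Grasp across the body.
- tray_floor (a point): centre of the inner floor (4 mm above the table) of the green tube tray, fixed to the table; inside 102 mm along its x axis and 152 mm along its y axis, walls 4 mm thick, rims 20 mm above the table
- vial_1_mid (a point): centre of a glass vial with a white cap, 24 mm in diameter and 54 mm high, a bystander standing near the work; leave it alone
- vial_2_mid (a point): centre of a glass vial with a dark blue cap, 24 mm in diameter and 54 mm high, a bystander standing near the work; leave it alone

How it is judged:
On the way, in this order (a step that is already met when the one before it is completed fails the run):
1. every sample tube lies in the green tray (x of tube_1_mid in the frame of tray_floor between -0.055 and 0.055 m and y of tube_1_mid in the frame of tray_floor between -0.08 and 0.08 m and z of each of tube_1_mid, tube_2_mid in the frame of tray_floor below 0.03 m and x of tube_2_mid in the frame of tray_floor between -0.055 and 0.055 m and y of tube_2_mid in the frame of tray_floor between -0.08 and 0.08 m), for 0.2 s.
2. the large plug is seated upright and fully home in its own seat (z of knob_large in the frame of seat_large between 0.021 and 0.029 m and horizontal distance between knob_large and seat_large below 0.006 m and angle between knob_large's own z axis and vertical below 0.08 rad), for 0.2 s.
3. the large plug, still inside the cup of its seat, is rocked over to more than 7 degrees (angle between knob_large's own z axis and vertical above 0.12 rad and z of knob_large in the frame of seat_large between 0.012 and 0.043 m and horizontal distance between knob_large and seat_large below 0.02 m), for 0.1 s.
4. the medium plug is seated upright and fully home in its own seat (z of knob_medium in the frame of seat_medium between 0.021 and 0.029 m and horizontal distance between knob_medium and seat_medium below 0.006 m and angle between knob_medium's own z axis and vertical below 0.08 rad), for 0.2 s.
5. the medium plug, still inside the cup of its seat, is rocked over to more than 7 degrees (angle between knob_medium's own z axis and vertical above 0.12 rad and z of knob_medium in the frame of seat_medium between 0.012 and 0.043 m and horizontal distance between knob_medium and seat_medium below 0.02 m), for 0.1 s.
6. the small plug is seated upright and fully home in its own seat (z of knob_small in the frame of seat_small between 0.021 and 0.029 m and horizontal distance between knob_small and seat_small below 0.006 m and angle between knob_small's own z axis and vertical below 0.08 rad), for 0.2 s.
7. the small plug, still inside the cup of its seat, is rocked over to more than 7 degrees (angle between knob_small's own z axis and vertical above 0.12 rad and z of knob_small in the frame of seat_small between 0.012 and 0.043 m and horizontal distance between knob_small and seat_small below 0.02 m), for 0.1 s.
At the end, for the whole second after the job is handed in: Every sample tube lies in the green tray (its centre inside the walls and less than 30 mm above the floor), and every plug that is present stands in its own seat: knob centre within 6 mm of the seat's axis and 21 to 29 mm above its mouth, tilted less than 0.08 rad. All are released (all of step 1 and all of step 2 and all of step 4 and all of step 6); the robot touches nothing.
It fails at once if vial 1 is moved by more than 30 mm (distance of vial_1_mid from where it was at the start of the episode above 0.03 m).
It fails at once if vial 2 is moved by more than 30 mm (distance of vial_2_mid from where it was at the start of the episode above 0.03 m).
Of plug_large, plug_medium, plug_small only 2 to 3 are there at a start; the rules pass over those that are not, and their reading is None.
At some moment in a run one of plug_large, plug_medium, plug_small may be knocked a few centimetres aside while the robot is not near it.
It also fails if it takes over 210 s, if anything falls off the work surface, if the arm or the gripper's body presses on something with over 40 N, if the wrist force passes 120 N, or if a joint passes its speed limit or range.

## Working session

There is one attempt and no reset: what is moved stays moved. The work goes in short steps, Python scripts to look and compute and a shell command to move; the robot and the scene stay as the last step left them, time stands still between calls to the robot, and variables do not carry over. Pictures are saved under pics/ and viewed, and the job is handed in when it is done.

```bash
ls; mkdir -p pics
python3 - <<'E'
from station import *
import cv2
print(get_obs())
for n in("top","side"):
    c=camera(n); cv2.imwrite(f"pics/{n}0.png",c["img"][:,:,::-1]); print(n,c["fx"],c["fy"],c["cx"],c["cy"],c["rvec"],c["tvec"])
E
```

```text
pics
{'time_s': 0.0, 'qpos': array([-1.27160592e+00,  3.00455225e-01,  1.52158769e+00, -3.11248613e-05,
        1.32069691e+00, -6.66231302e-02]), 'joint_vel': array([-5.39818101e-04,  9.87017182e-04, -2.31627892e-03,  2.37573338e-04,
        2.49569060e-03,  2.92150348e-06]), 'tau': array([-1.27093477e-03, -5.31800687e+01, -3.52736199e+01,  7.07779988e-02,
        2.43757601e-02, -1.24771150e-04]), 'ee_pos': array([ 0.19663936, -0.51336253,  0.20489224]), 'eef_rot': array([-1.57194296e+00,  4.62906049e-05, -2.77577142e+00]), 'force': array([ 0.34300929, -0.50127577, -0.09463595]), 'moment': array([-0.05020473,  0.00848386,  0.03949176]), 'grip_width': 0.09388562990686519}
top 510.212289712049 510.212289712049 310.93318196641604 189.9209272790615 [ 2.11615859 -2.08538602  0.25015473] [-0.08360349  0.52455139  1.37795159]
side 469.62045634449834 469.62045634449834 322.113611591338 205.99641424205504 [ 2.28260385 -0.01251512  0.02614597] [-0.49385613 -0.00452018  1.31324808]
```

View pics/top0.png

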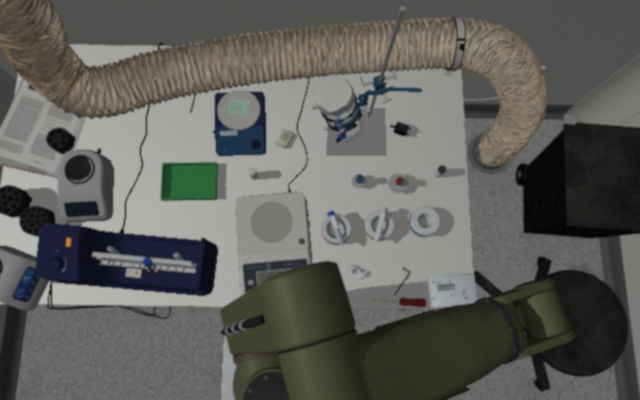

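View pics/side0.png

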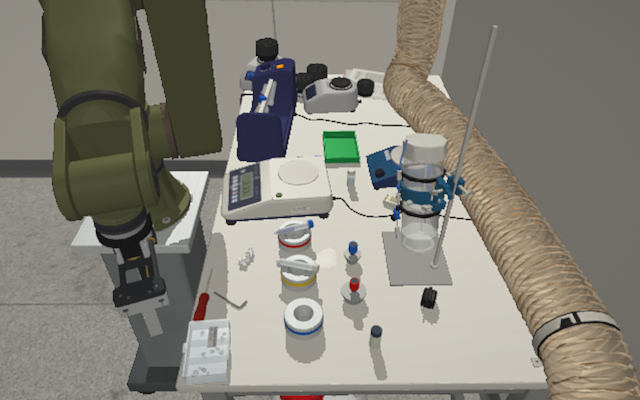

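Top: seats near (335,228), (379,223), (424,221), with tubes on the first two (red, yellow per the side view). Red plug at (399,182), blue plug at (360,181), tray at (190,181), vials at (254,174) and (441,170). There is no yellow plug in view.

```bash
cat > h.py <<'E'
from station import *
import cv2, numpy as np
np.set_printoptions(precision=4,suppress=True)
def cloud(c):
    R=cv2.Rodrigues(np.array(c["rvec"]))[0]; z=c["range_z"]
    v,u=np.mgrid[0:400,0:640]
    P=np.stack([(u-c["cx"])*z/c["fx"],(v-c["cy"])*z/c["fy"],z],-1)
    return (P-np.array(c["tvec"]))@R
def save(c,name,box=None,s=1):
    im=c["img"][:,:,::-1]
    if box: x0,y0,x1,y1=box; im=im[y0:y1,x0:x1]
    cv2.imwrite("pics/"+name+".png",cv2.resize(im,None,fx=s,fy=s,interpolation=cv2.INTER_CUBIC))
E
python3 - <<'E'
from h import *
for n in("top","side"):
    c=camera(n); P=cloud(c)
    save(c,n+"z", (150,130,470,270) if n=="top" else (180,110,470,390),2.4 if n=="top" else 2.1)
    for t in ["knob_large","knob_medium","knob_small","seat_large","seat_medium","seat_small","tube_1_mid","tray_floor","vial_1_mid"]:
        for d in masks_of(t,n)[:3]:
            m=d["mask"]&(c["range_z"]>0); q=P[m]
            if len(q): print(n,t,round(d["conf"],2),[int(e) for e in d["extent"]],m.sum(),"med",np.median(q,0),"min",np.percentile(q,3,0),"max",np.percentile(q,97,0))
E
```

```text
top knob_large 0.89 [388, 173, 411, 193] 309 med [ 0.5578 -0.3243  0.0284] min [ 0.5369 -0.3523  0.0208] max [ 0.5856 -0.3019  0.0629]
top knob_small 0.51 [353, 171, 367, 186] 158 med [ 0.5624 -0.2096  0.0298] min [ 0.5488 -0.2299  0.0033] max [ 0.5909 -0.1946  0.0648]
top seat_large 0.67 [319, 211, 351, 245] 535 med [ 0.4208 -0.1478  0.0383] min [ 0.3825 -0.1845  0.0134] max [ 0.456  -0.1088  0.0458]
top seat_medium 0.87 [364, 208, 393, 240] 506 med [ 0.4341 -0.2616  0.0392] min [ 0.3983 -0.3034  0.0137] max [ 0.466  -0.2298  0.0465]
top seat_small 0.63 [409, 204, 441, 233] 709 med [ 0.4474 -0.3956  0.0398] min [ 0.4105 -0.4314  0.0134] max [ 0.4831 -0.3592  0.0465]
top tray_floor 0.65 [160, 161, 218, 199] 2148 med [0.5599 0.2837 0.0062] min [ 0.5059  0.2041 -0.001 ] max [0.6123 0.3596 0.0231]
top vial_1_mid 0.46 [250, 165, 257, 177] 82 med [0.5769 0.0949 0.0514] min [0.5699 0.0844 0.0076] max [0.5906 0.1051 0.0602]
side knob_large 0.77 [341, 275, 367, 305] 521 med [ 0.5576 -0.3357  0.027 ] min [ 0.5339 -0.354   0.0014] max [ 0.5835 -0.3079  0.0614]
side knob_small 0.71 [343, 240, 3
[... 339 characters left out ...]
0044] max [ 0.4577 -0.1137  0.0432]
side seat_medium 0.67 [281, 256, 318, 294] 864 med [ 0.4341 -0.2954  0.0342] min [ 0.397  -0.3126  0.003 ] max [ 0.4696 -0.2356  0.0432]
side seat_small 0.85 [285, 297, 324, 339] 1390 med [ 0.4476 -0.4082  0.0387] min [ 0.41   -0.4406  0.0056] max [ 0.484  -0.3641  0.0431]
side tube_1_mid 0.55 [270, 219, 317, 237] 286 med [ 0.4202 -0.1485  0.0541] min [ 0.3739 -0.167   0.0262] max [ 0.4652 -0.1254  0.0599]
side tray_floor 0.79 [322, 130, 363, 161] 1135 med [0.5598 0.2844 0.006 ] min [0.5063 0.2    0.0012] max [0.6116 0.3631 0.0218]
side vial_1_mid 0.52 [347, 167, 355, 182] 142 med [0.5791 0.0865 0.0337] min [0.5687 0.0811 0.0031] max [0.5908 0.1044 0.0561]
```

View pics/topz.png

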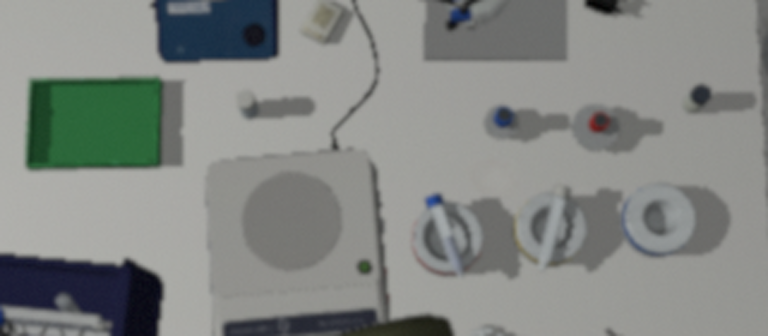

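View pics/sidez.png

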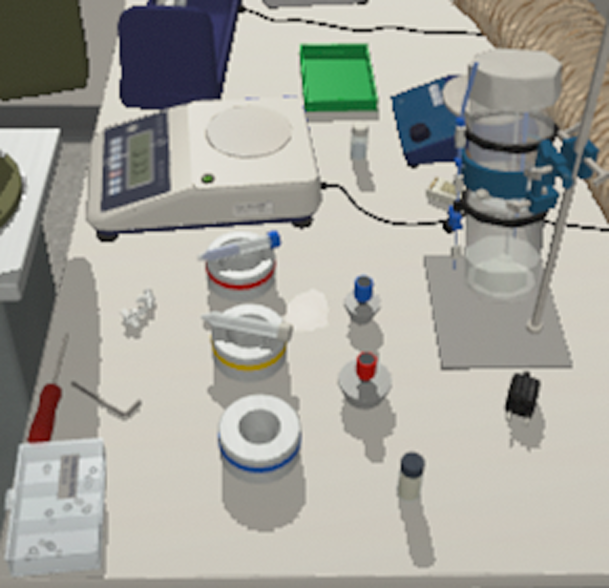

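```bash
cat >> h.py <<'E'
def fitcirc(q,r=None):
    from scipy.optimize import least_squares
    f=lambda p: np.hypot(q[:,0]-p[0],q[:,1]-p[1])-(p[2] if r is None else r)
    x0=[*np.median(q[:,:2],0),r or .03]
    return least_squares(f,x0 if r is None else x0[:2],loss="soft_l1",f_scale=.002).x
def near(P,x,y,r,z0,z1):
    return P[(np.hypot(P[...,0]-x,P[...,1]-y)<r)&(P[...,2]>z0)&(P[...,2]<z1)]
def knob(P,x,y,zt=0.06): # knob top patch centroid
    q=near(P,x,y,.03,zt-.008,zt+.012)
    return q
E
python3 - <<'E'
from h import *
for n in("top","side"):
    c=camera(n); P=cloud(c)
    print(n,"table z",np.median(P[(abs(P[...,0]-.5)<.03)&(abs(P[...,1]+.0)<.5)&(abs(P[...,2])<.015)][:,2]))
    for nm,x,y in(("L",.42,-.147),("M",.434,-.27),("S",.447,-.395)):
        q=near(P,x,y,.07,.032,.046)
        # min enclosing circle
        print(nm,len(q),"bbox mid",(np.percentile(q,1,0)+np.percentile(q,99,0))/2,"ext",np.ptp(q,0), cv2.minEnclosingCircle((q[:,:2]*1000).astype(np.float32)))
        t=near(P,x,y,.07,.05,.075)
        if len(t)>20:
            m=t.mean(0); rc=cv2.minAreaRect((t[:,:2]*1000).astype(np.float32)); print("  tube",len(t),m,rc,"zmax",np.percentile(t[:,2],95))
    for nm,x,y in(("kL",.557,-.328),("kS",.562,-.21)):
        q=near(P,x,y,.04,.05,.075); print(nm,len(q),q.mean(0),"bbox",q.min(0),q.max(0))
        q=near(P,x,y,.045,.02,.034); print("   lip",len(q),cv2.minEnclosingCircle((q[:,:2]*1000).astype(np.float32)),fitcirc(q))
    q=P[(abs(P[...,0]-.56)<.08)&(abs(P[...,1]-.284)<.11)&(P[...,2]>.016)&(P[...,2]<.03)]
    print("tray",cv2.minAreaRect((q[:,:2]*1000).astype(np.float32)))
E
```

```text
top table z 0.001725226179977435
L 367 bbox mid [ 0.4216 -0.1467  0.039 ] ext [0.0821 0.0819 0.0138] ((421.73773193359375, -147.2954864501953), 42.28443145751953)
  tube 203 [ 0.424  -0.1445  0.057 ] ((423.4593505859375, -154.17575073242188), (100.63256072998047, 35.256690979003906), 21.866724014282227) zmax 0.06252791164215968
M 402 bbox mid [ 0.4336 -0.2691  0.0391] ext [0.087  0.0817 0.0139] ((431.4345703125, -269.4951477050781), 44.55903625488281)
  tube 197 [ 0.4353 -0.2691  0.0567] ((432.08416748046875, -269.7269287109375), (20.32952117919922, 99.62860870361328), 77.47730255126953) zmax 0.06261589591461206
S 543 bbox mid [ 0.4476 -0.3975  0.0389] ext [0.083  0.084  0.0139] ((447.9116516113281, -398.4862976074219), 42.956817626953125)
kL 47 [ 0.5602 -0.3259  0.0592] bbox [ 0.5496 -0.3363  0.0503] [ 0.5712 -0.3164  0.0649]
   lip 241 ((560.427734375, -326.99725341796875), 29.23641014099121) [ 0.5627 -0.3278  0.0223]
kS 46 [ 0.5641 -0.2123  0.0611] bbox [ 0.5551 -0.2208  0.0517] [ 0.5746 -0.2034  0.0701]
   lip 90 ((566.252685546875, -212.58468627929688), 21.70760726928711) [ 0.56
[... 661 characters left out ...]
), (18.888036727905273, 101.57479095458984), 74.10633087158203) zmax 0.05948453476097922
S 912 bbox mid [ 0.4467 -0.401   0.0384] ext [0.0829 0.0849 0.0137] ((447.0389709472656, -400.3465270996094), 42.967533111572266)
kL 84 [ 0.5587 -0.3304  0.0581] bbox [ 0.549  -0.3402  0.0502] [ 0.5693 -0.3197  0.0637]
   lip 345 ((559.0497436523438, -327.6490173339844), 29.32136344909668) [ 0.5592 -0.3268  0.0223]
kS 65 [ 0.5636 -0.217   0.0584] bbox [ 0.5534 -0.2257  0.0502] [ 0.5732 -0.2045  0.0643]
   lip 136 ((563.272216796875, -214.1193084716797), 21.653430938720703) [ 0.5635 -0.2134  0.0164]
tray ((569.3518676757812, 269.8150329589844), (130.99819946289062, 193.98663330078125), 1.9960887432098389)
```

Run:
```python
from h import *
c=camera("top");d=camera("side")
P=np.concatenate([cloud(c)[c["range_z"]>0],cloud(d)[d["range_z"]>0]])
xs=np.arange(.3,.96,.05); ys=np.arange(.5,-.61,-.05)
print("y\\x   "+" ".join(f"{x:4.2f}" for x in xs))
for y in ys:
    r=[]
    for x in xs:
        q=P[(abs(P[:,0]-x)<.025)&(abs(P[:,1]-y)<.025)]
        r.append(f"{q[:,2].max()*1000:4.0f}" if len(q) else "   -")
    print(f"{y:5.2f}",*r)
C=cloud(c); 
q=near(C,.59,-.44,.06,.04,.07); print("vial2",q.mean(0))
q=C[(abs(C[...,0]-.56)<.04)&(abs(C[...,1]-.284)<.06)]; print("floor",np.median(q,0))
for cc in(c,d):
    A=cloud(cc); hsv=cv2.cvtColor(cc["img"],cv2.COLOR_RGB2HSV); m=(abs(hsv[...,0].astype(int)-68)<20)&(hsv[...,1]>150)&(abs(A[...,0]-.56)<.1)&(abs(A[...,1]-.284)<.12)
    print("tray",m.sum(),cv2.minAreaRect((A[m][:,:2]*1000).astype(np.float32)))
```

```text
y\x   0.30 0.35 0.40 0.45 0.50 0.55 0.60 0.65 0.70 0.75 0.80 0.85 0.90 0.95
 0.50  158  169  171   69   87   92   89   10    9  601  575  493  131    8
 0.45  153  168   52   29   14   13   17   16   15  144  160  161  152    3
 0.40  156  160   50   10   12   11   13   12   16  125  154  162  155  115
 0.35  161   28   46   10   26   26   28   10   10   11  150  162  159  133
 0.30  155   28   49    9   27   15   27    9   12   15  145  159  160  141
 0.25  168  165   49   11   29   17   26   10   10   10  129  157  161  154
 0.20  183  183  153   12   31   26   27   51   79   81  103  154  162  157
 0.15    9    9   77   85   83    9    9   51   79   87   83  156  162  158
 0.10   78   84   98  100   86   60   60   63   79   85   80  150  163  160
 0.05   76   97  101  100   97   10   10   55   66   71   68  146  160  158
 0.00   74   97  100   99  100   44   12   19   22    9   10  136  162  163
-0.05   74   85   92   93   84   11   21   23  227   10   11  130  159  161
-0.10   66   71   52   59   13   11    9  297  301  304   10  118  158  161
-0.15    9   55   65   63   11    9 
[... 304 characters left out ...]
  32   10  314  313   11   12  151  161
-0.40   39   11   49   50   51   10   12   10   21   23   14   12  143  161
-0.45   43    9   46   51   42   10   62    9   10   15   12    9  142  163
-0.50   41   10   10   14   11   10    9    9   13   10   11   11  149  163
-0.55   40   11   10   10    8    7    8    6    9   10    8   10  135  159
-0.60    -    -    -    -    -    -    -    -    -    -    -    -  131  149
vial2 [ 0.5958 -0.4487  0.0531]
floor [0.5593 0.2838 0.0053]
tray 146 ((565.1569213867188, 292.65289306640625), (101.513671875, 134.86251831054688), 4.524074554443359)
tray 1003 ((556.8450317382812, 279.7397155761719), (107.02730560302734, 169.24342346191406), 1.6707967519760132)
```

```bash
python3 -m jog '225 365 -30 0 0 -1.5 0.55;225 365 -30 0 0 -1.5 0.55;225 365 -30 0 0 -1.5 0.55;225 365 -30 0 0 -1.5 0.55;225 365 -30 0 0 -1.5 0.55;225 365 -30 0 0 -1.5 0.55;225 365 -30 0 0 -1.5 0.55;225 365 -30 0 0 -1.5 0.55;225 365 -30 0 0 -1.5 0.55;225 365 -30 0 0 -1.5 0.55' 15; python3 -c "
from h import *
o=get_obs();print(o)"
```

```text
time_s: 2.13
ee_pos: [0.4155, -0.1578, 0.1765]
eef_rot: [-1.57, 0.001, -2.802]
force: [0.7, -1.1, -0.3]
grip_width: 0.0421
{'time_s': 2.1333, 'qpos': array([-0.4455,  0.0912,  1.841 , -0.    ,  1.2087,  0.7858]), 'joint_vel': array([ 1.129 ,  0.2146, -0.1467,  0.003 , -0.0728,  1.1239]), 'tau': array([ -8.3995, -42.6647, -31.2373,   0.0979,   0.268 ,  -2.3631]), 'ee_pos': array([ 0.4155, -0.1578,  0.1765]), 'eef_rot': array([-1.5703,  0.0005, -2.8021]), 'force': array([ 0.6798, -1.128 , -0.3398]), 'moment': array([-0.0322, -0.0035, -0.0047]), 'grip_width': 0.04206147840610357}
```

```bash
python3 -m jog '6 10 -60 0 0 0 0.55;6 10 -90 0 0 0 0.55;6 10 -110 0 0 0 0.55;6 10 -110 0 0 0 0.55;6 10 -110 0 0 0 0.55'
python3 - <<'E'
from h import *
c=camera("side"); save(c,"s1",(230,150,390,330),3)
E
```

```text
time_s: 2.55
ee_pos: [0.4213, -0.1478, 0.0666]
eef_rot: [-1.572, -0.001, -2.802]
force: [1.0, 0.8, 0.9]
grip_width: 0.0426
```

View pics/s1.png

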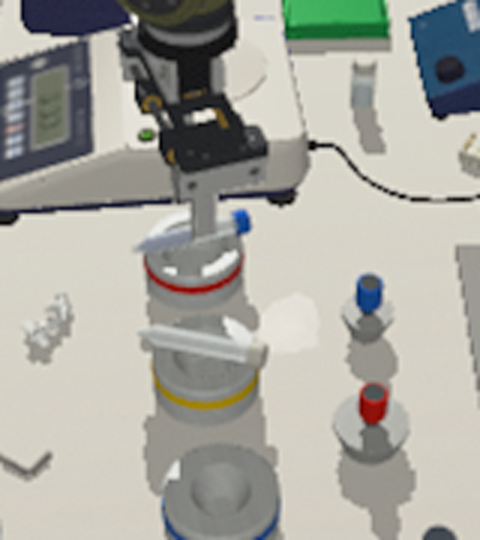

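The near finger is at crop (205,215), centred on the blue-cap tube and over the red seat. I'll descend, close, and lift.

```bash
python3 -m jog '0 0 -12 0 0 0 0.55;0 0 -23 0 0 0 0.55;0 0 -23 0 0 0 0.55;0 0 -23 0 0 0 0.9;0 0 -23 0 0 0 0.9;0 0 -23 0 0 0 0.9;0 0 -23 0 0 0 0.9;0 0 -23 0 0 0 0.9' 12 && python3 -m jog '0 0 40 0 0 0 0.9;0 0 80 0 0 0 0.9;0 0 120 0 0 0 0.9;0 0 150 0 0 0 0.9;0 0 150 0 0 0 0.9'
```

```text
time_s: 3.27
ee_pos: [0.4226, -0.1486, 0.0456]
eef_rot: [-1.569, 0.002, -2.802]
force: [-0.3, -0.2, 6.9]
grip_width: 0.0206
time_s: 3.68
ee_pos: [0.4245, -0.1493, 0.2016]
eef_rot: [-1.562, 0.009, -2.802]
force: [-0.5, -0.2, 0.6]
grip_width: 0.0207
```

```bash
python3 -m jog '152 434 0 0 0 72 0.9;152 434 0 0 0 72 0.9;152 434 0 0 0 72 0.9;152 434 0 0 0 72 0.9;152 434 0 0 0 72 0.9;152 434 0 0 0 72 0.9;152 434 0 0 0 72 0.9;152 434 0 0 0 72 0.9;152 434 0 0 0 72 0.9;152 434 0 0 0 72 0.9'
```

```text
time_s: 4.52
ee_pos: [0.5621, 0.2462, 0.2005]
eef_rot: [-1.563, 0.009, -1.546]
force: [0.9, 0.0, 0.3]
grip_width: 0.0206
```

```bash
python3 -m jog '15 37 -20 0 0 1 0.9;15 37 -60 0 0 1 0.9;15 37 -100 0 0 1 0.9;15 37 -140 0 0 1 0.9;15 37 -160 0 0 1 0.9;15 37 -160 0 0 1 0.9;15 37 -160 0 0 1 0.9'
python3 - <<'E'
from h import *
c=camera("top"); save(c,"t2",(130,120,290,240),4)
c=camera("side"); save(c,"s2",(280,80,400,200),4)
E
```

```text
time_s: 5.1
ee_pos: [0.5768, 0.2831, 0.0401]
eef_rot: [-1.564, 0.008, -1.528]
force: [-0.3, 0.1, 0.3]
grip_width: 0.0206
```

View pics/s2.png

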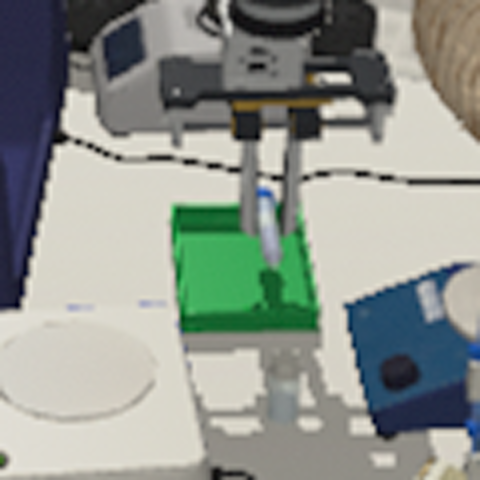

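View pics/t2.png

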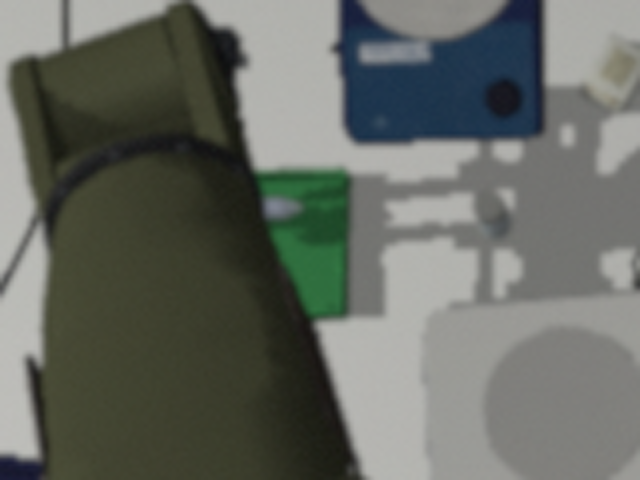

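The tube is held over the right (far) half of the tray at crop (268,235). I'll lower and release.

```bash
python3 -m jog '0 0 -15 0 0 0 0.9;0 0 -28 0 0 0 0.9;0 0 -28 0 0 0 0.9;0 0 -28 0 0 0 0.9;0 0 -28 0 0 0 0.68;0 0 -28 0 0 0 0.68;0 0 -28 0 0 0 0.68;0 0 -28 0 0 0 0.68' && python3 -m jog '0 0 30 0 0 0 0.68;0 0 70 0 0 0 0.68;0 0 110 0 0 0 0.6;0 0 150 0 0 0 0.5;0 0 190 0 0 0 0.5;0 0 190 0 0 0 0.5'
python3 - <<'E'
from h import *
c=camera("side"); save(c,"s3",(280,80,400,200),4)
E
```

```text
time_s: 5.87
ee_pos: [0.5783, 0.2837, 0.0151]
eef_rot: [-1.559, 0.01, -1.529]
force: [-0.3, 0.1, 0.3]
grip_width: 0.0298
time_s: 6.37
ee_pos: [0.5804, 0.2846, 0.2145]
eef_rot: [-1.548, 0.014, -1.528]
force: [0.0, 0.3, 1.0]
grip_width: 0.0468
```

View pics/s3.png

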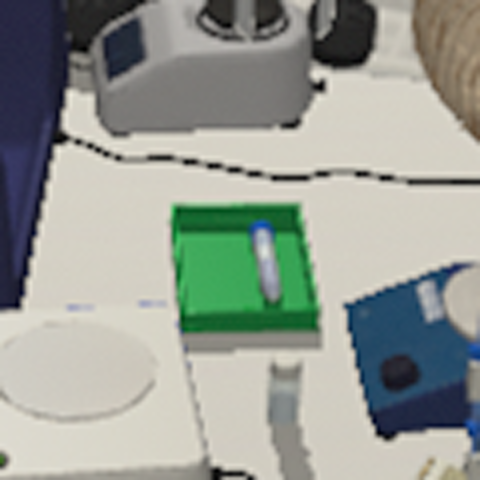

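```bash
cat >> h.py <<'E'
from scipy.spatial.transform import Rotation as Ro
def go(x,y,z,yawdeg,o=None):
    o=o or get_obs(); R0=Ro.from_euler("xyz",o["eef_rot"]); R1=Ro.from_euler("xyz",[-90,0,yawdeg],degrees=True)
    d=(R1*R0.inv()).as_rotvec(degrees=True)
    print("shift",np.round((np.array([x,y,z])-o["ee_pos"])*1000,1),"turn",np.round(d,2),"q",o["qpos"])
E
python3 -c "
from h import *
go(.433,-.271,.2,-194)"
```

```text
shift [-146.6 -555.3  -10.2] turn [   0.44    1.46 -106.42] q [0.397  0.5001 1.2331 0.0055 1.3862 0.3537]
```

```bash
python3 -m jog '-147 -555 -10 0.44 1.46 -106 0.55;-147 -555 -10 0.44 1.46 -106 0.55;-147 -555 -10 0.44 1.46 -106 0.55;-147 -555 -10 0.44 1.46 -106 0.55;-147 -555 -10 0.44 1.46 -106 0.55;-147 -555 -10 0.44 1.46 -106 0.55;-147 -555 -10 0.44 1.46 -106 0.55;-147 -555 -10 0.44 1.46 -106 0.55;-147 -555 -10 0.44 1.46 -106 0.55;-147 -555 -10 0.44 1.46 -106 0.55'; python3 -c "
from h import *
go(.433,-.271,.12,-194)"
```

```text
time_s: 7.25
ee_pos: [0.4711, -0.1209, 0.2008]
eef_rot: [-1.57, 0.005, -2.785]
force: [0.1, -0.3, 0.8]
grip_width: 0.0424
shift [ -38.1 -150.1  -80.8] turn [  0.02   0.28 -34.46] q [-0.3279  0.1594  1.7049  0.0027  1.2733  0.885 ]
```

```bash
python3 -m jog '-38 -150 -80 0 0.3 -34.5 0.55;-38 -150 -80 0 0.3 -34.5 0.55;-38 -150 -80 0 0.3 -34.5 0.55;-38 -150 -80 0 0.3 -34.5 0.55;-38 -150 -80 0 0.3 -34.5 0.55;-38 -150 -80 0 0.3 -34.5 0.55;-38 -150 -80 0 0.3 -34.5 0.55;-38 -150 -80 0 0.3 -34.5 0.55'
python3 - <<'E'
from h import *
go(.433,-.271,.045,-194)
c=camera("side");P=cloud(c); save(c,"s4",(230,200,350,320),4)
q=near(P,.433,-.271,.065,.05,.066); print(q.mean(0),cv2.minAreaRect((q[:,:2]*1000).astype(np.float32)))
E
```

```text
time_s: 7.92
ee_pos: [0.4335, -0.2701, 0.1211]
eef_rot: [-1.571, -0.0, 2.901]
force: [0.2, -0.3, 1.1]
grip_width: 0.0421
shift [ -0.5  -0.9 -76.1] turn [ 0.02 -0.01 -0.22] q [-0.6287  0.3018  1.7268 -0.0003  1.1129  1.1828]
[ 0.4344 -0.2737  0.0555] ((429.78302001953125, -272.2989807128906), (21.405738830566406, 101.41509246826172), 76.30200958251953)
```

View pics/s4.png

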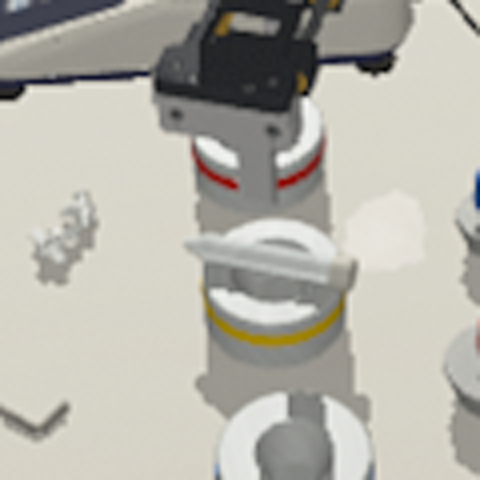

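The gripper is above the white-cap tube (crop (265,260)); I'll descend and grasp.

```bash
python3 -m jog '0 -1 -40 0 0 0 0.55;0 -1 -65 0 0 0 0.55;0 -1 -76 0 0 0 0.55;0 -1 -76 0 0 0 0.55;0 -1 -76 0 0 0 0.9;0 -1 -76 0 0 0 0.9;0 -1 -76 0 0 0 0.9;0 -1 -76 0 0 0 0.9;0 -1 -76 0 0 0 0.9;0 -1 -76 0 0 0 0.9' 12 && python3 -m jog '0 0 40 0 0 0 0.9;0 0 80 0 0 0 0.9;0 0 120 0 0 0 0.9;0 0 150 0 0 0 0.9;0 0 150 0 0 0 0.9'; python3 -c "
from h import *
go(.536,.284,.2,-88)"
```

```text
time_s: 8.8
ee_pos: [0.4343, -0.2713, 0.0464]
eef_rot: [-1.57, 0.002, 2.901]
force: [-0.3, 1.4, 7.0]
grip_width: 0.0205
time_s: 9.22
ee_pos: [0.436, -0.2726, 0.2031]
eef_rot: [-1.566, 0.011, 2.901]
force: [-0.0, 0.3, 0.1]
grip_width: 0.0208
shift [100.  556.6  -3.1] turn [ -0.23   0.79 105.78] q [-0.6299  0.2146  1.6339 -0.0002  1.2807  1.1816]
```

```bash
python3 -m jog '100 556 -3 -0.2 0.8 105.8 0.9;100 556 -3 -0.2 0.8 105.8 0.9;100 556 -3 -0.2 0.8 105.8 0.9;100 556 -3 -0.2 0.8 105.8 0.9;100 556 -3 -0.2 0.8 105.8 0.9;100 556 -3 -0.2 0.8 105.8 0.9;100 556 -3 -0.2 0.8 105.8 0.9;100 556 -3 -0.2 0.8 105.8 0.9;100 556 -3 -0.2 0.8 105.8 0.9;100 556 -3 -0.2 0.8 105.8 0.9'; python3 -c "
from h import *
go(.536,.284,.2,-88)"
```

```text
time_s: 10.05
ee_pos: [0.5092, 0.1406, 0.199]
eef_rot: [-1.57, 0.001, -2.126]
force: [2.0, 0.1, 0.7]
grip_width: 0.0207
shift [ 26.8 143.4   1. ] turn [-0.02  0.05 33.81] q [ 0.2001  0.2564  1.5917 -0.      1.2926  0.7553]
```

```bash
python3 -m jog '27 143 0 0 0 33.8 0.9;27 143 0 0 0 33.8 0.9;27 143 0 0 0 33.8 0.9;27 143 0 0 0 33.8 0.9;27 143 0 0 0 33.8 0.9;27 143 0 0 0 33.8 0.9;27 143 -60 0 0 33.8 0.9;27 143 -120 0 0 33.8 0.9;27 143 -150 0 0 33.8 0.9;27 143 -150 0 0 33.8 0.9'
python3 - <<'E'
from h import *
go(.536,.284,.013,-88)
c=camera("side"); save(c,"s5",(280,80,400,200),4)
E
```

```text
time_s: 10.88
ee_pos: [0.5346, 0.282, 0.0448]
eef_rot: [-1.574, -0.001, -1.541]
force: [0.2, -0.7, -0.4]
grip_width: 0.0207
shift [  1.4   2.  -31.8] turn [ 0.07 -0.19  0.29] q [0.4247 0.5908 1.5004 0.0002 1.0538 0.3947]
```

View pics/s5.png

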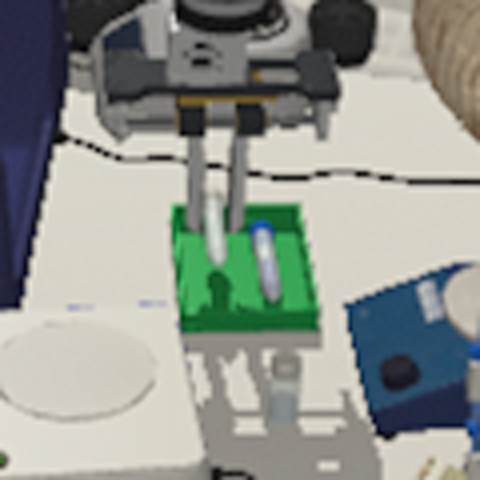

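Tube 2 hangs left of tube 1 with clearance between them. I'll lower and release.

```bash
python3 -m jog '0 2 -15 0 0 0 0.9;0 2 -31 0 0 0 0.9;0 2 -31 0 0 0 0.9;0 2 -31 0 0 0 0.9;0 2 -31 0 0 0 0.7;0 2 -31 0 0 0 0.7;0 2 -31 0 0 0 0.7;0 2 -31 0 0 0 0.7' && python3 -m jog '0 0 30 0 0 0 0.7;0 0 70 0 0 0 0.7;0 0 110 0 0 0 0.6;0 0 150 0 0 0 0.5;0 0 190 0 0 0 0.5;0 0 190 0 0 0 0.5'
python3 - <<'E'
from h import *
c=camera("side"); save(c,"s6",(270,80,430,320),2.5);P=cloud(c)
q=P[(abs(P[...,0]-.559)<.045)&(abs(P[...,1]-.284)<.07)&(P[...,2]>.018)]; print(q.max(0),q.min(0))
t=camera("top"); save(t,"t6",(150,130,470,270),2.4)
for n,c in(("side",c),("top",t)):
  P=cloud(c)
  for nm,x,y in(("kL",.5595,-.327),("kS",.564,-.213)):
    q=near(P,x,y,.06,.02,.034); print(n,nm,"   lip",len(q),cv2.minEnclosingCircle((q[:,:2]*1000).astype(np.float32))[0])
go(.5595,-.327,.2,-180)
E
```

```text
time_s: 11.6
ee_pos: [0.5333, 0.2833, 0.0109]
eef_rot: [-1.578, -0.003, -1.541]
force: [0.3, 0.0, 0.2]
grip_width: 0.0285
time_s: 12.1
ee_pos: [0.5355, 0.2844, 0.21]
eef_rot: [-1.567, 0.002, -1.541]
force: [-0.2, 0.0, 1.2]
grip_width: 0.0466
[0.6039 0.3536 0.4863] [0.514  0.2142 0.0183]
side kL    lip 344 (558.2171630859375, -328.3033752441406)
side kS    lip 137 (562.1083984375, -214.28317260742188)
top kL    lip 237 (561.82275390625, -326.15545654296875)
top kS    lip 96 (566.5462646484375, -212.21939086914062)
shift [  25.8 -610.5   -2.7] turn [ -0.12  -0.27 -91.69] q [0.4276 0.4267 1.3558 0.0002 1.3636 0.398 ]
```

View pics/s6.png

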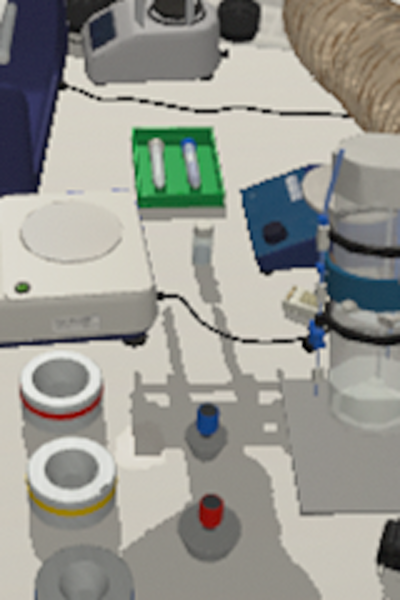

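View pics/t6.png

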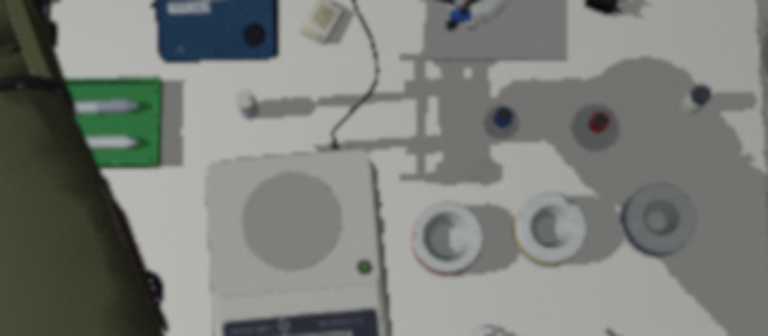

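Both tubes lie side by side in the tray and all three seats are clear. Only the red (large) and blue (small) plugs are present. Next is the large plug, going by way of x≈0.45 to avoid the flask stand.

```bash
python3 -m jog '-85 -330 20 0 0 -91.5 0.5;-85 -330 20 0 0 -91.5 0.5;-85 -330 20 0 0 -91.5 0.5;-85 -330 20 0 0 -91.5 0.5;-85 -330 20 0 0 -91.5 0.5;-85 -330 20 0 0 -91.5 0.5;-85 -330 20 0 0 -91.5 0.5;-85 -330 20 0 0 -91.5 0.5;-85 -330 20 0 0 -91.5 0.5;-85 -330 20 0 0 -91.5 0.5'; python3 -c "
from h import *
go(.56,-.327,.2,-180)"
```

```text
time_s: 13.03
ee_pos: [0.4476, -0.0488, 0.2217]
eef_rot: [-1.576, -0.004, -2.801]
force: [0.1, 0.7, 0.6]
grip_width: 0.0471
shift [ 112.4 -278.2  -21.7] turn [ -0.27  -0.27 -19.51] q [-0.1916  0.065   1.7602  0.0028  1.3225  1.0381]
```

```bash
python3 -m jog '20 -60 0 0 0 -19.5 0.5;20 -120 -20 0 0 -19.5 0.5;20 -180 -20 -0.3 -0.3 -19.5 0.5;40 -240 -20 -0.3 -0.3 -19.5 0.5;80 -278 -20 -0.3 -0.3 -19.5 0.5;112 -278 -20 -0.3 -0.3 -19.5 0.5;112 -278 -20 -0.3 -0.3 -19.5 0.5;112 -278 -60 -0.3 -0.3 -19.5 0.5;112 -278 -80 -0.3 -0.3 -19.5 0.5;112 -278 -80 -0.3 -0.3 -19.5 0.5'
python3 - <<'E'
from h import *
c=camera("side");P=cloud(c); save(c,"s7",(290,200,410,320),4)
q=near(P,.56,-.327,.06,.02,.034); print(len(q),cv2.minEnclosingCircle((q[:,:2]*1000).astype(np.float32)))
go(.56,-.327,.036,-180)
E
```

```text
time_s: 13.87
ee_pos: [0.5573, -0.3261, 0.1336]
eef_rot: [-1.577, -0.009, 3.141]
force: [0.1, 1.5, -1.2]
grip_width: 0.0471
344 ((559.3714599609375, -327.95513916015625), 29.60125160217285)
shift [   1.9   -1.  -101.6] turn [-0.21 -0.35  0.02] q [-0.5852  0.5753  1.2898 -0.0003  1.2835  0.986 ]
```

View pics/s7.png

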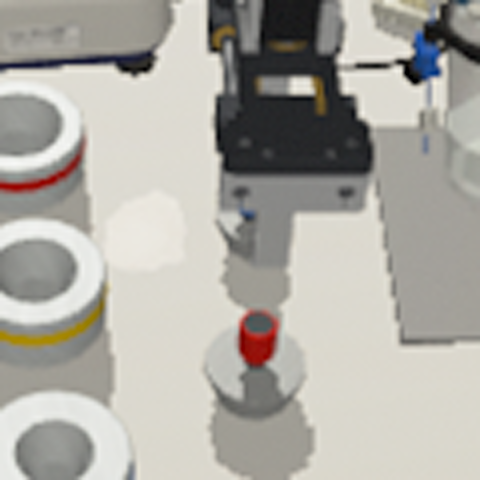

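Red knob is centred below the gripper (crop (258,335)). Descend and grip.

```bash
python3 -m jog '2 -1 -40 -0.2 -0.3 0 0.5;2 -1 -75 -0.2 -0.3 0 0.5;2 -1 -98 -0.2 -0.3 0 0.5;2 -1 -98 -0.2 -0.3 0 0.5;2 -1 -98 -0.2 -0.3 0 0.5;2 -1 -98 -0.2 -0.3 0 0.9;2 -1 -98 -0.2 -0.3 0 0.9;2 -1 -98 -0.2 -0.3 0 0.9;2 -1 -98 -0.2 -0.3 0 0.9;2 -1 -98 -0.2 -0.3 0 0.9' 30; python3 -c "
from h import *
go(.56,-.327,.036,-180)"
```

```text
time_s: 14.75
ee_pos: [0.5605, -0.3274, 0.0407]
eef_rot: [-1.57, 0.001, 3.141]
force: [-0.0, -0.1, 5.8]
grip_width: 0.0213
shift [-0.5  0.4 -4.7] turn [0.06 0.04 0.02] q [-0.5849  0.6819  1.359  -0.0005  1.0995  0.9865]
```

```bash
python3 -m jog '0 0 30 0 0 0 0.9;0 0 60 0 0 0 0.9;0 0 90 0 0 0 0.9;0 0 90 0 0 0 0.9;0 0 90 0 0 0 0.9'
python3 - <<'E'
from h import *
c=camera("side");P=cloud(c); save(c,"s8",(290,180,410,300),4)
go(.421,-.148,.14,-180)
E
```

```text
time_s: 15.17
ee_pos: [0.561, -0.3277, 0.1322]
eef_rot: [-1.568, 0.003, 3.141]
force: [0.4, 0.9, -2.8]
grip_width: 0.0212
shift [-139.3  179.3    9.7] turn [0.05 0.03 0.02] q [-0.5849  0.5829  1.2953 -0.0004  1.2625  0.9864]
```

View pics/s8.png

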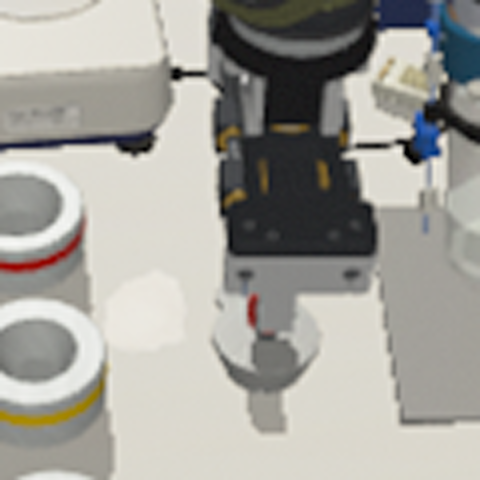

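Plug is held upright. Carry it to above the red seat.

```bash
python3 -m jog '-139 179 10 0 0 0 0.9;-139 179 10 0 0 0 0.9;-139 179 10 0 0 0 0.9;-139 179 10 0 0 0 0.9;-139 179 10 0 0 0 0.9;-139 179 10 0 0 0 0.9;-139 179 10 0 0 0 0.9;-139 179 -20 0 0 0 0.9;-139 179 -40 0 0 0 0.9;-139 179 -40 0 0 0 0.9'
python3 - <<'E'
from h import *
c=camera("side");P=cloud(c); save(c,"s9",(240,160,360,280),4)
go(.421,-.148,.09,-180)
E
```

```text
time_s: 16.05
ee_pos: [0.4192, -0.1476, 0.0862]
eef_rot: [-1.573, -0.006, 3.141]
force: [-1.2, 0.7, -2.9]
grip_width: 0.0212
shift [ 0.8 -0.   1.7] turn [-0.07 -0.25  0.03] q [-0.4205  0.2163  1.9264 -0.0007  1.0034  1.1512]
```

View pics/s9.png

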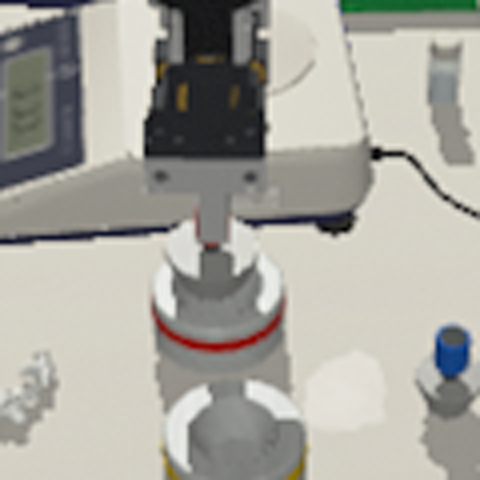

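Plug is over the cup. Lower gently.

```bash
python3 -m jog '1 0 -8 0 -0.2 0 0.9;1 0 -16 0 -0.2 0 0.9;1 0 -22 0 -0.2 0 0.9;1 0 -26 0 -0.2 0 0.9;1 0 -28 0 -0.2 0 0.9;1 0 -28 0 -0.2 0 0.9'; python3 -c "
from h import *
o=get_obs();print(o['force'],o['moment']);go(.421,-.148,.0587,-180)"
```

```text
time_s: 16.6
ee_pos: [0.4213, -0.1481, 0.0601]
eef_rot: [-1.572, -0.001, 3.141]
force: [0.2, 0.2, -1.1]
grip_width: 0.0213
[ 0.1659  0.1899 -1.0671] [ 0.0058 -0.0311 -0.0064]
shift [-0.3  0.1 -1.4] turn [-0.07 -0.04  0.03] q [-0.4205  0.264   1.9464  0.001   0.9324  1.1502]
```

```bash
python3 -m jog '0 0 -1.5 0 0 0 0.9;0 0 -2.5 0 0 0 0.9;0 0 -2.5 0 0 0 0.9;0 0 -2.5 0 0 0 0.6;0 0 -2.5 0 0 0 0.6;0 0 -2.5 0 0 0 0.6;0 0 -2.5 0 0 0 0.6;0 0 -2.5 0 0 0 0.6;0 0 -2.5 0 0 0 0.6;0 0 -2.5 0 0 0 0.6'
python3 - <<'E'
from h import *
c=camera("side");P=cloud(c); save(c,"s10",(240,160,360,280),4)
print(get_obs()["force"])
q=near(P,.421,-.148,.036,.041,.05); print(len(q),cv2.minEnclosingCircle((q[:,:2]*1000).astype(np.float32)),np.percentile(q[:,2],[10,50,90]))
c=camera("top");P=cloud(c); 
q=near(P,.421,-.148,.045,.03,.05);print(len(q)); save(c,"t10",(290,190,410,270),5)
E
```

```text
time_s: 17.43
ee_pos: [0.4213, -0.148, 0.0576]
eef_rot: [-1.572, -0.001, 3.141]
force: [-0.4, 0.3, -0.0]
grip_width: 0.0376
[ 0.0111  0.3072 -0.6241]
274 ((421.664794921875, -148.45071411132812), 35.82504653930664) [0.0419 0.0442 0.0463]
0
```

View pics/s10.png

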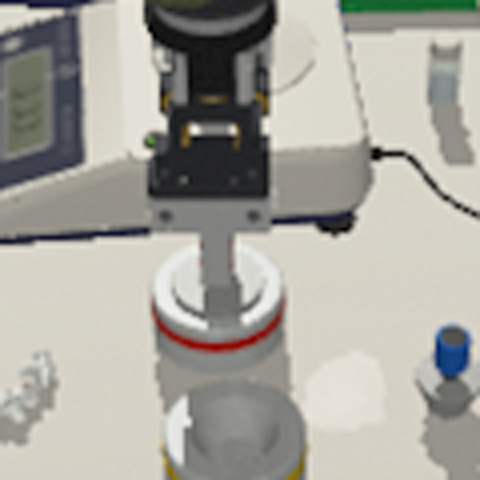

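Lip sits flush with the red seat mouth (crop (218,290)), so it's home. Re-grip, lift 8 mm, rock 10.5° about x with the pivot at the cone, hold.

```bash
python3 -m jog '0 0 0 0 0 0 0.9;0 0 0 0 0 0 0.9;0 0 0 0 0 0 0.9;0 0 0 0 0 0 0.9;0 0 0 0 0 0 0.9' 35; python3 -m jog '0 0 4 0 0 0 0.9;0 0 8 0 0 0 0.9;0 0 8 0 0 0 0.9;0 -2.5 8 5 0 0 0.9;0 -5 7.5 10.5 0 0 0.9;0 -5 7.5 10.5 0 0 0.9;0 -5 7.5 10.5 0 0 0.9;0 -5 7.5 10.5 0 0 0.9;0 -5 7.5 10.5 0 0 0.9;0 -5 7.5 10.5 0 0 0.9'
python3 - <<'E'
from h import *
c=camera("side"); save(c,"s11",(240,160,360,280),4)
go(.4213,-.148,.0576,-180); print(get_obs()["force"])
E
```

```text
time_s: 17.95
ee_pos: [0.4213, -0.1483, 0.0577]
eef_rot: [-1.572, -0.001, 3.141]
force: [-0.9, -3.9, 0.5]
grip_width: 0.0209
time_s: 18.78
ee_pos: [0.4213, -0.1529, 0.0653]
eef_rot: [-1.753, -0.001, -3.141]
force: [0.5, -0.2, -2.5]
grip_width: 0.0211
shift [ 0.   4.9 -7.7] turn [-10.48  -0.05  -0.03] q [-0.5255  0.3034  1.8913  0.1822  1.0475  0.9457]
[ 0.4634  0.0819 -2.2296]
```

View pics/s11.png

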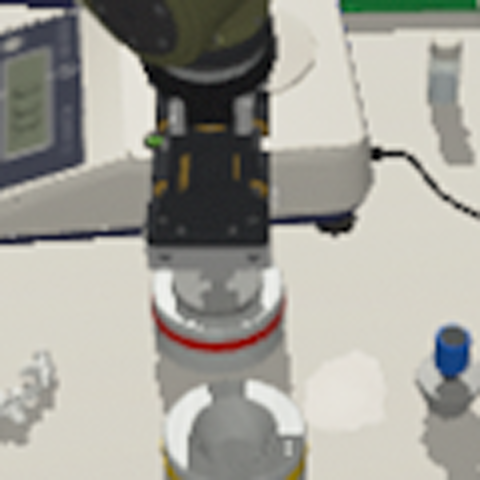

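Plug is rocked over (tool 10.4°) with no binding. Return upright, lower, release.

```bash
python3 -m jog '0 2.5 0 -5 0 0 0.9;0 5 0 -10.5 0 0 0.9;0 5 0 -10.5 0 0 0.9;0 5 -4 -10.5 0 0 0.9;0 5 -7 -10.5 0 0 0.9;0 5 -8.2 -10.5 0 0 0.9;0 5 -8.2 -10.5 0 0 0.9;0 5 -8.2 -10.5 0 0 0.9' && python3 -m jog '0 0 0 0 0 0 0.6;0 0 0 0 0 0 0.6;0 0 0 0 0 0 0.6;0 0 0 0 0 0 0.5;0 0 0 0 0 0 0.5;0 0 10 0 0 0 0.5;0 0 40 0 0 0 0.5;0 0 80 0 0 0 0.5;0 0 120 0 0 0 0.5;0 0 120 0 0 0 0.5'
python3 - <<'E'
from h import *
c=camera("side"); save(c,"s12",(240,160,400,320),3.5); P=cloud(c)
q=near(P,.421,-.15,.03,.055,.085); print(len(q),q.mean(0),q.min(0),q.max(0))
q=near(P,.421,-.148,.0285,.04,.052); print(len(q),np.percentile(q[:,2],[10,50,90]))
q=near(P,.4475,-.3995,.05,.036,.05); print("seatS",cv2.minEnclosingCircle((q[:,:2]*1000).astype(np.float32)))
q=near(P,.564,-.213,.06,.02,.034); print("S lip",len(q),cv2.minEnclosingCircle((q[:,:2]*1000).astype(np.float32)))
go(.5645,-.2135,.16,-180)
E
```

```text
time_s: 19.5
ee_pos: [0.4212, -0.1485, 0.0575]
eef_rot: [-1.572, -0.001, 3.141]
force: [-7.3, 1.0, 13.4]
grip_width: 0.0209
time_s: 20.33
ee_pos: [0.4237, -0.1495, 0.1851]
eef_rot: [-1.568, 0.009, 3.141]
force: [0.3, 0.3, 0.1]
grip_width: 0.047
95 [ 0.4205 -0.1528  0.0709] [ 0.4104 -0.1606  0.0552] [ 0.4307 -0.1376  0.0816]
223 [0.0422 0.0447 0.0468]
seatS ((447.6884460449219, -399.1827392578125), 43.47559356689453)
S lip 136 ((562.913330078125, -215.60894775390625), 22.123554229736328)
shift [141.8 -64.4 -21.5] turn [0.08 0.31 0.02] q [-0.4214  0.0912  1.8286  0.0009  1.2162  1.1494]
```

View pics/s12.png

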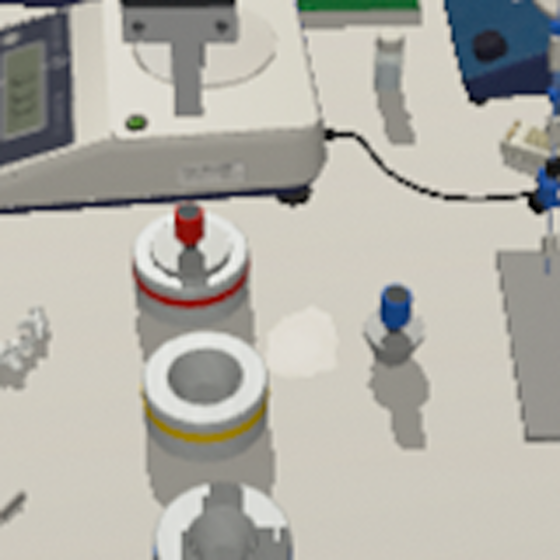

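Large plug is home and upright (knob at crop (190,225)). Now the small plug.

```bash
python3 -m jog '141 -65 -20 0 0.3 0 0.5;141 -65 -20 0 0.3 0 0.5;141 -65 -20 0 0.3 0 0.5;141 -65 -20 0 0.3 0 0.5;141 -65 -20 0 0.3 0 0.5;141 -65 -40 0 0.3 0 0.5;141 -65 -60 0 0.3 0 0.5;141 -65 -60 0 0.3 0 0.5;141 -65 -60 0 0.3 0 0.5'
python3 - <<'E'
from h import *
c=camera("side"); save(c,"s13",(290,160,410,280),4); P=cloud(c)
q=near(P,.564,-.213,.06,.02,.034); print("S lip",len(q),cv2.minEnclosingCircle((q[:,:2]*1000).astype(np.float32)))
go(.5645,-.2135,.038,-180)
E
```

```text
time_s: 21.13
ee_pos: [0.5629, -0.2137, 0.1208]
eef_rot: [-1.57, -0.002, 3.141]
force: [-0.3, -0.3, 0.7]
grip_width: 0.047
S lip 139 ((561.1663818359375, -215.35903930664062), 22.43796730041504)
shift [  1.    0.5 -84.1] turn [0.08 0.01 0.01] q [-0.4231  0.4918  1.455  -0.0013  1.1941  1.1484]
```

View pics/s13.png

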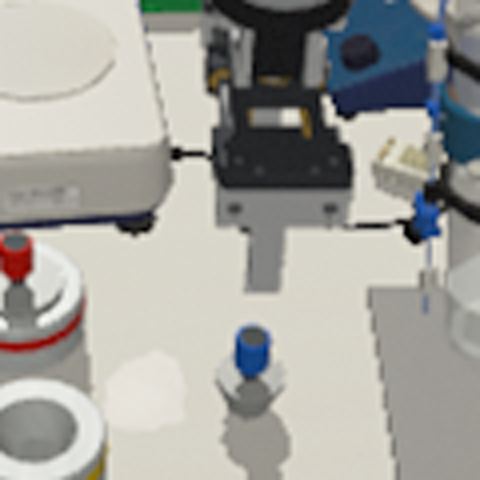

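Knob at crop (253,350), lined up under the fingers at (265,270), and clear of the stand. Descend and grip.

```bash
python3 -m jog '0.5 0 -40 0 0 0 0.5;0.5 0 -70 0 0 0 0.5;0.5 0 -83 0 0 0 0.5;0.5 0 -83 0 0 0 0.5;0.5 0 -83 0 0 0 0.9;0.5 0 -83 0 0 0 0.9;0.5 0 -83 0 0 0 0.9;0.5 0 -83 0 0 0 0.9;0.5 0 -83 0 0 0 0.9;0.5 0 -83 0 0 0 0.9' 30 && python3 -m jog '0 0 30 0 0 0 0.9;0 0 60 0 0 0 0.9;0 0 90 0 0 0 0.9;0 0 90 0 0 0 0.9;0 0 90 0 0 0 0.9'
python3 - <<'E'
from h import *
c=camera("side"); save(c,"s14",(290,160,410,280),4)
go(.4475,-.3995,.135,-180)
E
```

```text
time_s: 22.02
ee_pos: [0.5647, -0.2142, 0.0405]
eef_rot: [-1.569, 0.002, 3.141]
force: [0.2, 1.2, 7.8]
grip_width: 0.0214
time_s: 22.43
ee_pos: [0.5653, -0.2144, 0.132]
eef_rot: [-1.567, 0.005, 3.141]
force: [-0.2, -0.2, -2.5]
grip_width: 0.021
shift [-117.  -185.4    4.7] turn [0.12 0.12 0.01] q [-0.4227  0.4841  1.4463 -0.0012  1.2085  1.1487]
```

View pics/s14.png

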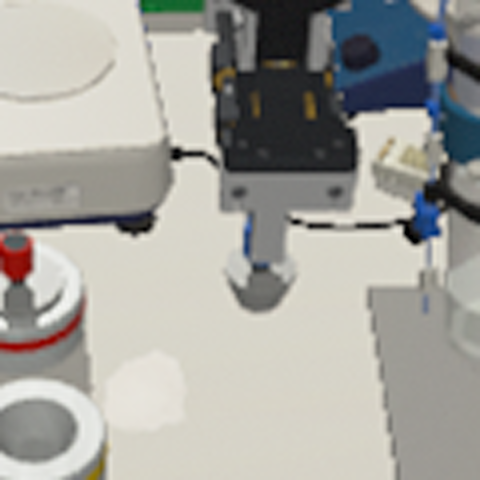

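Small plug held upright. Carry it to the blue seat.

```bash
python3 -m jog '-117 -185 5 0 0 0 0.9;-117 -185 5 0 0 0 0.9;-117 -185 5 0 0 0 0.9;-117 -185 5 0 0 0 0.9;-117 -185 5 0 0 0 0.9;-117 -185 5 0 0 0 0.9;-117 -185 5 0 0 0 0.9;-117 -185 -20 0 0 0 0.9;-117 -185 -40 0 0 0 0.9;-117 -185 -40 0 0 0 0.9'
python3 - <<'E'
from h import *
c=camera("side"); save(c,"s15",(240,160,400,350),3)
go(.4475,-.3995,.0585,-180)
E
```

```text
time_s: 23.32
ee_pos: [0.4463, -0.3964, 0.0851]
eef_rot: [-1.575, -0.004, -3.141]
force: [-0.8, 1.3, -2.3]
grip_width: 0.0211
shift [  0.4  -2.4 -29.1] turn [-0.11 -0.1  -0.04] q [-0.7876  0.5228  1.4954  0.0001  1.1259  0.7824]
```

View pics/s15.png

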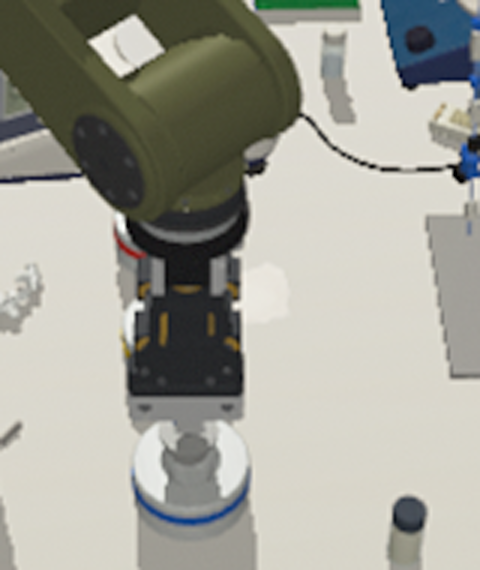

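```bash
python3 -m jog '0.5 -2.3 -5 -0.1 -0.1 0 0.9;0.5 -2.3 -12 -0.1 -0.1 0 0.9;0.5 -2.3 -19 -0.1 -0.1 0 0.9;0.5 -2.3 -24 -0.1 -0.1 0 0.9;0.5 -2.3 -27 -0.1 -0.1 0 0.9;0.5 -2.3 -27 -0.1 -0.1 0 0.9' && python3 -m jog '0 0 -1 0 0 0 0.9;0 0 -2 0 0 0 0.9;0 0 -2 0 0 0 0.9;0 0 -2 0 0 0 0.6;0 0 -2 0 0 0 0.6;0 0 -2 0 0 0 0.6;0 0 -2 0 0 0 0.6;0 0 -2 0 0 0 0.6;0 0 -2 0 0 0 0.6;0 0 -2 0 0 0 0.6'
python3 - <<'E'
from h import *
c=camera("side"); save(c,"s16",(240,260,360,350),5)
go(.4475,-.3995,.0585,-180)
E
```

```text
time_s: 23.87
ee_pos: [0.4474, -0.3994, 0.0601]
eef_rot: [-1.571, -0.0, -3.141]
force: [-0.1, 0.5, -1.8]
grip_width: 0.0212
time_s: 24.7
ee_pos: [0.4474, -0.3994, 0.0581]
eef_rot: [-1.571, -0.0, -3.141]
force: [-0.1, 0.2, -0.7]
grip_width: 0.0376
shift [ 0.  -0.1  0.4] turn [-0.03 -0.02 -0.04] q [-0.7897  0.5626  1.5105  0.      1.0691  0.7803]
```

View pics/s16.png

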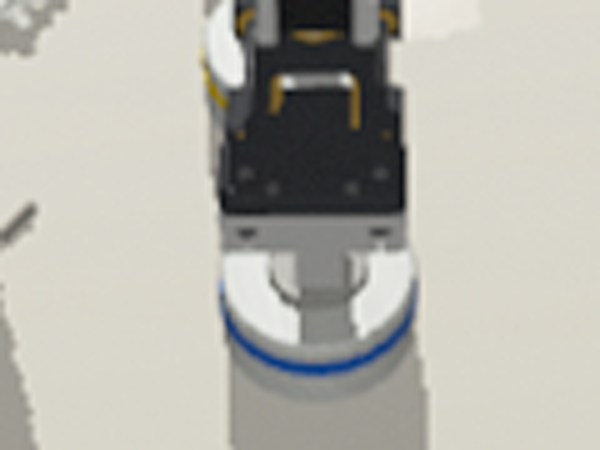

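Lip is flush in the blue seat (crop (320,290)). Re-grip and rock.

```bash
python3 -m jog '0 0 0 0 0 0 0.9;0 0 0 0 0 0 0.9;0 0 0 0 0 0 0.9;0 0 0 0 0 0 0.9;0 0 0 0 0 0 0.9' 35; python3 -m jog '0 0 4 0 0 0 0.9;0 0 8 0 0 0 0.9;0 0 8 0 0 0 0.9;0 -2.5 8 5 0 0 0.9;0 -5 7.5 10.5 0 0 0.9;0 -5 7.5 10.5 0 0 0.9;0 -5 7.5 10.5 0 0 0.9;0 -5 7.5 10.5 0 0 0.9;0 -5 7.5 10.5 0 0 0.9;0 -5 7.5 10.5 0 0 0.9'
python3 - <<'E'
from h import *
c=camera("side"); save(c,"s17",(240,260,360,350),5)
go(.4474,-.3994,.0581,-180); print(get_obs()["force"])
E
```

```text
time_s: 25.17
ee_pos: [0.4475, -0.3996, 0.0582]
eef_rot: [-1.571, -0.0, -3.141]
force: [0.4, -1.8, -0.1]
grip_width: 0.0209
time_s: 26.0
ee_pos: [0.4477, -0.404, 0.0659]
eef_rot: [-1.753, -0.0, -3.14]
force: [-0.1, 0.8, -2.3]
grip_width: 0.0214
shift [-0.3  4.7 -7.9] turn [-10.44  -0.01  -0.09] q [-0.8489  0.6324  1.3879  0.1259  1.2613  0.6736]
[ 0.5804  0.1554 -1.7348]
```

View pics/s17.png

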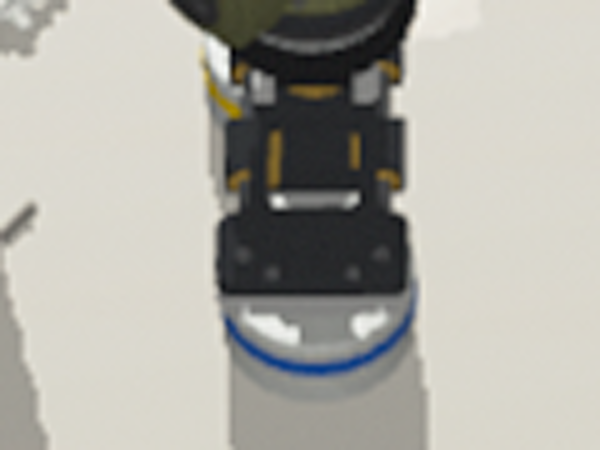

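The tool is tilted 10.4° with the plug still gripped (opening 21 mm, plug's weight on the wrist). Return, seat, release and retreat.

```bash
python3 -m jog '0 2.5 0 -5 0 0 0.9;0 4.7 0 -10.4 0 0 0.9;0 4.7 0 -10.4 0 0 0.9;0 4.7 -4 -10.4 0 0 0.9;0 4.7 -7 -10.4 0 0 0.9;0 4.7 -8.2 -10.4 0 0 0.9;0 4.7 -8.2 -10.4 0 0 0.9;0 4.7 -8.2 -10.4 0 0 0.9' && python3 -m jog '0 0 0 0 0 0 0.6;0 0 0 0 0 0 0.6;0 0 0 0 0 0 0.6;0 0 0 0 0 0 0.5;0 0 0 0 0 0 0.5;0 0 10 0 0 0 0.5;0 0 40 0 0 0 0.5;0 0 80 0 0 0 0.5;0 0 120 0 0 0 0.5;0 0 140 0 0 0 0.5' && python3 -m jog '-60 -40 20 0 0 0 0.5;-120 -80 40 0 0 0 0.5;-160 -110 40 0 0 0 0.5;-160 -110 40 0 0 0 0.5;-160 -110 40 0 0 0 0.5;-160 -110 40 0 0 0 0.5;-160 -110 40 0 0 0 0.5;-160 -110 40 0 0 0 0.5'
cat > chk.py <<'E'
from h import *
import sys
for n in("side","top"):
    c=camera(n); save(c,n+sys.argv[1],(240,110,420,350) if n=="side" else (150,130,470,270),2.4); P=cloud(c)
    for nm,x,y,r in(("L",.421,-.148,.029),("S",.4475,-.3995,.021)):
        q=near(P,x,y,.03,.062,.095); print(n,nm,"knob",len(q),q.mean(0) if len(q) else "",np.percentile(q[:,2],[50,97]) if len(q) else "", (q.min(0)+q.max(0))/2 if len(q) else "")
        q=near(P,x,y,r,.04,.052); print("  lip",len(q),np.percentile(q[:,2],[10,50,90]) if len(q) else "")
        if len(q)>20:
            A=np.c_[q[:,:2]-q[:,:2].mean(0),np.ones(len(q))]; print("  slope",np.linalg.lstsq(A,q[:,2],rcond=None)[0][:2])
E
python3 chk.py A
```

```text
time_s: 26.72
ee_pos: [0.4475, -0.3999, 0.0579]
eef_rot: [-1.573, -0.0, -3.141]
force: [-4.1, 2.7, 6.4]
grip_width: 0.0214
time_s: 27.55
ee_pos: [0.4483, -0.4005, 0.2039]
eef_rot: [-1.569, 0.004, -3.141]
force: [1.3, 0.4, -0.1]
grip_width: 0.0468
time_s: 28.22
ee_pos: [0.2886, -0.5102, 0.2442]
eef_rot: [-1.569, 0.004, -3.141]
force: [0.5, 0.2, -0.6]
grip_width: 0.0472
side L knob 79 [ 0.4205 -0.1526  0.0737] [0.0759 0.0801] [ 0.4207 -0.1504  0.072 ]
  lip 238 [0.0423 0.0448 0.0472]
  slope [0.0057 0.027 ]
side S knob 110 [ 0.4469 -0.4032  0.0746] [0.0765 0.0802] [ 0.4472 -0.4011  0.0714]
  lip 180 [0.0425 0.0445 0.0466]
  slope [-0.007   0.0063]
top L knob 53 [ 0.4212 -0.1471  0.0773] [0.0783 0.0844] [ 0.4217 -0.1474  0.0756]
  lip 262 [0.0415 0.0454 0.0491]
  slope [0.0103 0.0088]
top S knob 61 [ 0.4475 -0.397   0.0766] [0.077  0.0841] [ 0.4486 -0.3983  0.0749]
  lip 98 [0.0417 0.0457 0.0491]
  slope [0.0046 0.0382]
```

```bash
ls -la pics/*A.png; python3 -c "
from h import *
print(get_obs()['ee_pos'])"
```

```text
-rw-r--r-- 1 agent agent 285278 Dec  7 16:41 pics/sideA.png
-rw-r--r-- 1 agent agent 231933 Dec  7 16:41 pics/topA.png
[ 0.2892 -0.5098  0.244 ]
```

View pics/sideA.png

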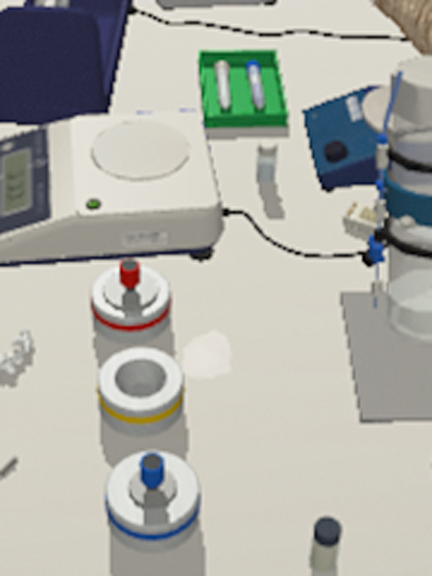

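View pics/topA.png

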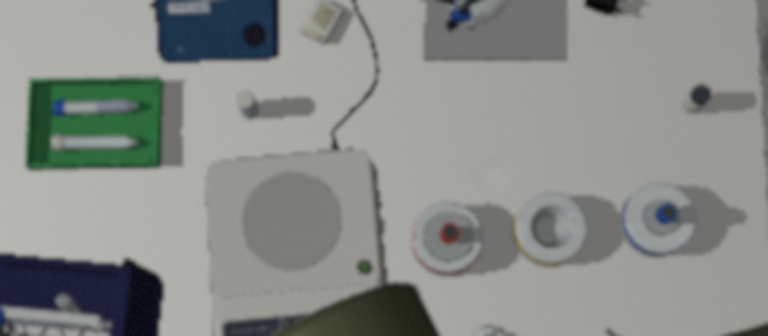

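Both plugs are home in their seats, the tubes are in the tray, the vials haven't moved, and the gripper is clear. Handing in.

```bash
python3 -c "
from h import *
hand_in()"
```

```text
the job is handed in; nothing more can be done
```

The job is done and handed in at about 28 s of the 210 s allowed. Handing in gave no verdict.

- **Tubes:** both were moved from the red and yellow seats and lie side by side in the green tray.
- **Plugs present:** only the large (red) and small (blue) were there. I found no medium plug in either camera, so the yellow seat stays empty.
- **Plug sequence:** the large went first, then the small. Each was seated and released, then re-gripped, lifted 8 mm, rocked about 10.4° in its cup and let settle home again. The rock angle is the gripper's own reading. It blocked the view of the plug, but the grip never slipped open.

**Last checks:**
- **Position:** the lips measured about 44–46 mm high, where 44 mm is fully home. Knob tops measured about 80–84 mm, a little above the expected 78 mm but within camera error. Knob centres were within about 3 mm of the seat positions I measured.
- **Tilt:** fitted lip slopes were 0.04 or less, against a limit of 0.08 rad.
- **Camera disagreement:** the two cameras differed by up to about 6 mm in y on the knobs. They see different sides of each knob and have a calibration error of about 2 mm.
- **Surroundings:** no plug had been knocked aside, the vials looked unmoved, and the gripper was clear.

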